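Find and press the hidden catch of a desk box

ROBOT

A 6-joint arm with a two-finger parallel gripper is mounted at the origin on a cart in front of the work surface, level with it; the furniture and walls round the work are solid. World frame = base frame: x ahead of the robot, y to its left, z up, the work surface at z = 0. Lengths are in m, angles in rad, forces in N, time in s.
With the tool pointing down it reaches from about 0.325 to 0.9 m from the base axis. Payload 6.1 kg.
Tool frame: the origin (TCP) lies at the centre of the arm's flange, where the gripper is bolted on; the fingertips stand 182 mm ahead of it and the grasp point (between the pads) lies 164 mm ahead of it (arm.tcp_to_grasp is the distance from the TCP to the grasp point, in m); z points along the fingers, y is the line along which they close (so a half turn about z gives the same grasp; the last joint's range is limited). The gripper opens to 87 mm and grips with 3 to 60 N. Pads are 19 mm wide; open, the fingers measure 117 mm over their backs; the gripper's body (75 mm by 190 mm) begins 51 mm behind the grasp point.
Start: joints at [-1.278, 0.22, 1.526, -0, 1.395, -0.126], TCP at [0.254, -0.571, 0.405] pointing down, gripper open.
Joint ranges: [-2.98, 2.98], [-0.91, 2.08], [0.09, 2.57], [-1.24, 4.39], [0.2, 2.65], [-2.68, 2.68]. Speed limits (rad/s): [2.57, 2.57, 3.01, 3.14, 3.14, 3.14].

INTERFACE

Orientations are given as a unit quaternion [w, x, y, z].
In Python, from workcell import arm gives the robot as it stands.
- The arm moves only by the shell command python3 -m handwheel 'ROWS' [FORCE]. ROWS is JSON, a list that holds one entry, the list of rows, each a list of 7 numbers: the turn, a rotation vector about the tool's x, y, z as a fraction of full scale, then the shift along the tool's x, y, z as a fraction of full scale, then the opening, from -1 (shut) to 1 (fully open), so that 0 is half open. A call has 1 to 10 rows; each row shifts and turns the commanded pose from where the row before left it, along the tool's axes as they then stand; what a row does not reach is not made up. Full scale, the value 1, is 30 mm for a shift and 8 degrees for a turn. A row lasts 1/8 s, in which the tool goes at most 62.5 mm and 10.7 degrees, less where a joint would pass 70% of its speed; a pose out of reach is approached as far as the arm can. A call with a number of a shift or a turn outside -1 to 1 is refused whole. A call with a gripper value outside its range is refused whole. The fingers move at their own pace and stop on an object; FORCE is the grip in N (left out, the last holds). Time passes only in rows, so rows that do not move let the fingers close. It gives the time, the measured TCP pose, the force, the opening and the grip force at its end, in the units of the state.
- arm.state(): the state, without advancing time (a new reading comes with each control period).
- arm.capture(name): name is "scene" or "top" or "wrist"; returns the picture (400x640x3 uint8, red, green, blue); there is no depth.
- arm.calibration(name): a dict with "K" (3x3 intrinsics, pixels), "pose" (4x4, takes a point from camera to world coordinates). Camera axes: x right, y up, looking along -z (the intrinsics and any distortion apply to the point x, -y, -z); pixel columns grow to the right and rows downward; lengths in m; the calibration is good to about 2 mm. A picture is of the moment at which its call begins: read the wrist's pose just before it. calibration takes no time and is no camera call; for the wrist camera it gives the pose at the moment of the call.
- arm.hand_in(): hands the job in; it is judged then, once.
The state is a dict: "time_s": time; "joint_positions": joint angles; "qvel": joint speeds; "joint_efforts": joint torques, N m; "position": TCP position; "orientation": TCP orientation; "ft_force": force on the tool from outside, world axes, zero at the start; "ft_torque": the same for the moment, N m; "grip_width": finger opening in m; "finger_force": force on a finger pad.
Only numpy, scipy, OpenCV 4.12 (cv2) and the standard library are available. Lean on these libraries where they do the work, as an engineer would, in place of code of your own. Each camera call takes 0.05 s, during which the arm holds its last target. There are 200 camera calls.

TASK

The long wooden desk box has a hidden catch: a square push plate of the same wood, set slightly below its flat top, somewhere along the middle line. First lay a fingertip lightly on a plain part of the top, feel along it until you find the plate, then press the plate fully in so that the drawer springs out of the front, and let go of it. Use the fingertips only, do not lean heavily on the box, and leave the sticky notes, stapler, eraser and tin around it where they stand.

Things in the scene. Friction and masses are not known exactly. Their poses are not given: they have to be found in the camera images.
- desk_box: plain wooden desk box, fixed to the desk, 110 (its x) x 340 (its y) x 70 mm high, with a flat level top. Origin: centre of its underside; x points from its drawer front to its back, y along its length, z up
- box_top (a point): centre of the box's top face (not the catch), axes as the box. Along x = 0 the top has a 44 x 44 mm opening, the push plate 3 mm down in it, centred anywhere from y = -47 to +47 mm: not reported, find it by feel (a finger sinks 3 mm or more) or eye (fine outline). Elsewhere the top is rigid and level within 0.5 mm, plain beyond y = +-75 mm. Closed or single fingertips fit in
- catch (a joint): how far the push plate is pressed down, in m: 0 at rest, 0.006 fully in. It springs back when let go; starts to move at 1.6 N, fully in at 4 N; the drawer is released from 0.0045 on
- box_drawer (a joint): the drawer in the box's front (the long face towards -x of the box, 322 x 52 mm), in m: 0 shut and latched, 0.035 sprung fully out towards -x of the box. It has a spring and comes out by itself in less than 1 s once the catch is pressed
- sticky_notes: loose pad of sticky notes, 76 x 76 x 12 mm, behind the box; origin at the centre of its underside
- stapler: loose stapler, 34 x 137 x 46 mm, behind the box; origin at the centre of its underside
- eraser_block: loose white eraser, 26 x 42 x 12 mm, beyond the box's +y end; origin at the centre of its underside
- mint_tin: loose round tin, 62 mm across, 20 mm high, beyond the box's -y end; origin at the centre of its underside

How it is judged:
By the outcome, as a careful person would: the job done as asked, in the order asked, and still so for the second after the job is handed in, with the robot touching nothing.
It also fails if it takes over 64 s, if anything falls off the work surface, if the arm or the gripper's body presses on something with over 40 N, if the wrist force passes 120 N, or if a joint passes its speed limit or range.

## Working session

There is one attempt and no reset: what is moved stays moved. The work goes in short steps, Python scripts to look and compute and a shell command to move; the robot and the scene stay as the last step left them, time stands still between calls to the robot, and variables do not carry over. Pictures are saved under pics/ and viewed, at most 10 in all, crops included, and the job is handed in when it is done.

```bash
mkdir -p pics
python3 - <<'E'
from workcell import arm
import cv2,numpy as np
np.set_printoptions(precision=4,suppress=True)
for n in("scene","top"):
    cv2.imwrite(f"pics/{n}0.png",arm.capture(n)[:,:,::-1]); c=arm.calibration(n); print(n,c)
s=arm.state(); print({k:s[k] for k in("time_s","position","orientation","ft_force","grip_width")},arm.tcp_to_grasp)
E
```

```text
scene {'K': array([[373.5198,   0.    , 311.9399],
       [  0.    , 373.5198, 196.6868],
       [  0.    ,   0.    ,   1.    ]]), 'pose': array([[-0.6519,  0.4866, -0.5815,  0.063 ],
       [-0.758 , -0.4395,  0.482 ,  0.6463],
       [-0.021 ,  0.755 ,  0.6554,  0.6309],
       [ 0.    ,  0.    ,  0.    ,  1.    ]])}
top {'K': array([[464.3959,   0.    , 326.633 ],
       [  0.    , 464.3959, 198.439 ],
       [  0.    ,   0.    ,   1.    ]]), 'pose': array([[-0.0101,  0.9838, -0.179 ,  0.3642],
       [-0.9999, -0.0083,  0.0105,  0.255 ],
       [ 0.0088,  0.1791,  0.9838,  1.1187],
       [ 0.    ,  0.    ,  0.    ,  1.    ]])}
{'time_s': 0.1, 'position': array([ 0.2541, -0.5708,  0.4037]), 'orientation': array([-0.0009,  0.9782,  0.2079, -0.0001]), 'ft_force': array([ 0.4789, -0.4389, -0.0147]), 'grip_width': 0.08714915290744585} 0.1635
```

View pics/top0.png

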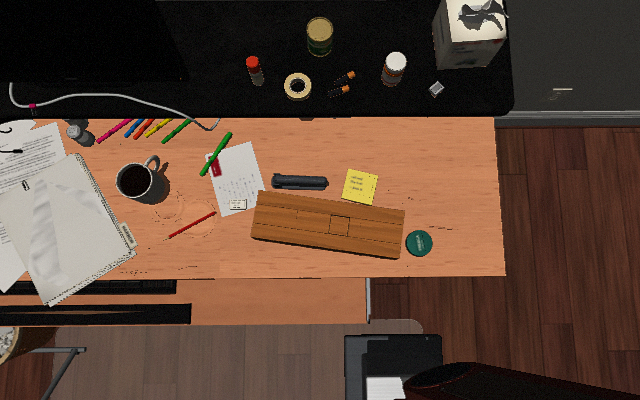

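View pics/scene0.png

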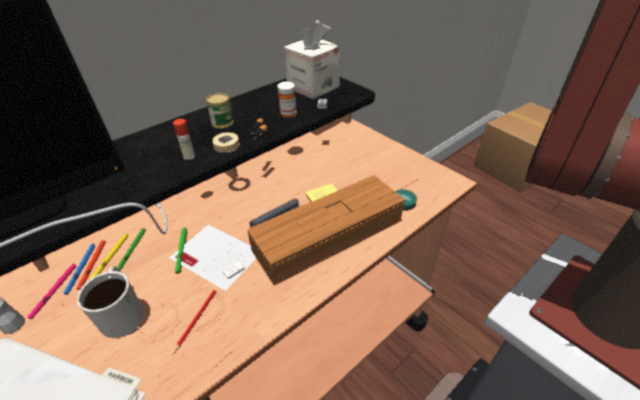

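The top view shows the box with corners near (258,192), (405,210), (401,257) and (251,238). There is a square outline near (339,225), the stapler is at (300,182), the notes at (360,186), the tin at (419,243) and the eraser at (237,204). I'll zoom in on the box.

Run:
```python
import cv2
i=cv2.imread("pics/top0.png")[180:270,240:415]
cv2.imwrite("pics/crop0.png",cv2.resize(i,None,fx=4.5,fy=4.5,interpolation=cv2.INTER_CUBIC))
```

```text
(no output)
```

View pics/crop0.png

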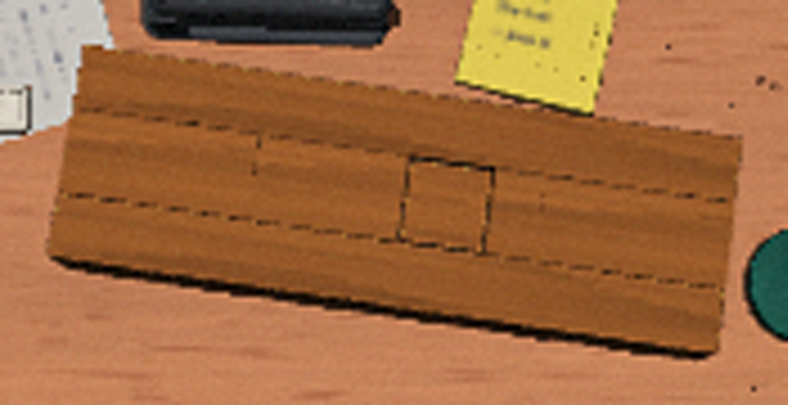

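The crop shows the plate outline at crop (447,204), full image (339.3,225.3), between two seams along the top. The top corners are clear. I'll now work out the box frame and the moves.

```bash
cat > h.py <<'E'
from workcell import arm
import numpy as np, cv2
from scipy.spatial.transform import Rotation as R
np.set_printoptions(precision=4,suppress=True)
def ray(n,px,z):
    c=arm.calibration(n);K,P=c["K"],c["pose"]
    d=np.linalg.solve(K,[*px,1.]);d=P[:3,:3]@[d[0],-d[1],-d[2]]
    return P[:3,3]+d*(z-P[2,3])/d[2]
def rot(s): return R.from_quat(np.roll(s["orientation"],-1))
C=[(240+x/4.5,180+y/4.5) for x,y in[(83,46),(741,138),(718,353),(50,257)]]
E
python3 - <<'E'
from h import *
P=np.array([ray("top",p,.07) for p in C]);print(P)
print("len",[np.linalg.norm(P[i]-P[(i+1)%4]) for i in range(4)])
c=P.mean(0);v=(P[0]-P[1]+P[3]-P[2])[:2];yd=v/np.linalg.norm(v);xd=np.array([yd[1],-yd[0]])
q=ray("top",(339.3,225.3),.067)[:2]-c[:2]
print("c",c,"yd",yd,"yaw",np.degrees(np.arctan2(-yd[0],yd[1])),"plate xy in box",q@xd,q@yd)
s=arm.state();M=rot(s).as_matrix();print(M)
for y in(-.085,.09,q@yd):
    w=c[:2]+yd*y; print(y,w, "tool shift/30mm", M.T@(np.r_[w,.07+.182+.04]-s["position"])/.03)
for n,p,z in(("tin",(419,243),.02),("notes",(360,186),.012),("stapler",(300,182),.046),("eraser",(237,204),.012)):
    d=ray("top",p,z)[:2]-c[:2];print(n,d@xd,d@yd)
E
```

```text
[[0.5755 0.4004 0.07  ]
 [0.525  0.0655 0.07  ]
 [0.4166 0.0814 0.07  ]
 [0.4677 0.4152 0.07  ]]
len [np.float64(0.33866242704463306), np.float64(0.1095619744027068), np.float64(0.33768799416406614), np.float64(0.10884912440701572)]
c [0.4962 0.2406 0.07  ] yd [0.1501 0.9887] yaw -8.633592908569725 plate xy in box 0.0006679075197742624 -0.025306310594662457
[[ 0.9136  0.4066 -0.0005]
 [ 0.4067 -0.9136  0.0016]
 [ 0.0002 -0.0017 -1.    ]]
-0.085 [0.4834 0.1566] tool shift/30mm [ 16.8427 -19.0347   3.7611]
0.09 [0.5097 0.3296] tool shift/30mm [ 19.9879 -23.9475   3.7701]
-0.025306310594662457 [0.4924 0.2156] tool shift/30mm [ 17.9156 -20.7105   3.7642]
tin -0.008482232584251095 -0.218760494007483
notes 0.11016917471730242 -0.0632366096538357
stapler 0.09214543809836424 0.0801420664244112
eraser 0.02399462143374338 0.22510117907017937
```

```bash
R='[0,0,0,0.88,-1,0,-1]'; python3 -m handwheel '[[[0,0,0,0.88,-1,0,-1],[0,0,0,0.88,-1,0,-1],[0,0,0,0.88,-1,0,-1],[0,0,0,0.88,-1,0,-1],[0,0,0,0.88,-1,0,-1],[0,0,0,0.88,-1,0,-1],[0,0,0,0.88,-1,0,-1],[0,0,0,0.88,-1,0,-1],[0,0,0,0.88,-1,0,-1],[0,0,0,0.88,-1,0,-1]]]' 10
python3 -m handwheel '[[[0,0,0,0.88,-1,0,-1],[0,0,0,0.88,-1,0,-1],[0,0,0,0.88,-1,0,-1],[0,0,0,0.88,-1,0,-1],[0,0,0,0.88,-1,0,-1],[0,0,0,0.88,-1,0,-1],[0,0,0,0.88,-1,0,-1],[0,0,0,0.88,-1,0,-1],[0,0,0,0.88,-1,0,-1]]]'
python3 -m handwheel '[[[0,0,1,0,0,0,-1],[0,0,1,0,0,0,-1],[0,0,1,0,0,0,-1],[0,0,1,0,0,0,-1],[0,0,0.08,0,0,0,-1],[0,0,0,0,0,0,-1]]]'
cat >> h.py <<'E'
c0=np.array([.4962,.2406]);yd=np.array([.1501,.9887]);xd=np.array([yd[1],-yd[0]])
def rep():
    s=arm.state();M=rot(s).as_matrix();p=s["position"]+M[:,2]*.182;d=p[:2]-c0
    print("t",s["time_s"],"tip box x,y mm",d@xd*1e3,d@yd*1e3,"z",p[2]*1e3,"F",s["ft_force"],"toolx",M[:,0],"toolz",M[:,2],"w",s["grip_width"])
E
python3 -c "from h import *;rep()"
```

```text
time_s: 1.35
position: [0.3734, -0.1882, 0.4045]
orientation: [-0.0, 0.978, 0.208, -0.0]
ft_force: [-0.2, -0.0, 0.1]
grip_width: 0.0018
finger_force: 0.0
time_s: 2.48
position: [0.4807, 0.1551, 0.4044]
orientation: [0.0, 0.978, 0.208, -0.0]
ft_force: [0.6, -0.7, 0.1]
grip_width: 0.0003
finger_force: 0.0
time_s: 3.22
position: [0.4805, 0.1537, 0.4045]
orientation: [0.0, 0.997, -0.074, -0.0]
ft_force: [0.1, 0.3, -0.3]
grip_width: 0.0007
finger_force: 0.0
t 3.225 tip box x,y mm -2.5357624961745824 -88.27257979268468 z 222.51248082361926 F [ 0.0569  0.2572 -0.2764] toolx [ 0.989  -0.1479 -0.0004] toolz [-0.0004 -0.0001 -1.    ] w 0.0006673132322624334
```

```bash
python3 -m handwheel '[[[0,0,0,0.08,0,1,-1],[0,0,0,0,0,1,-1],[0,0,0,0,0,1,-1],[0,0,0,0,0,1,-1],[0,0,0,0,0,0.6,-1],[0,0,0,0,0,0,-1],[0,0,0,0,0,0,-1]]]' | grep -E 'pos|ft'
python3 - <<'E'
from h import *
rep();cv2.imwrite("pics/s1.png",arm.capture("scene")[120:320,180:480,::-1].repeat(2,0).repeat(2,1))
E
```

```text
position: [0.4836, 0.1535, 0.2679]
ft_force: [-0.3, -0.4, -0.1]
t 4.1 tip box x,y mm 0.9319801801182309 -87.93829260685231 z 85.88916288270715 F [-0.3494 -0.3982 -0.0703] toolx [ 0.9887 -0.1499  0.0017] toolz [ 0.0017  0.0003 -1.    ] w 0.0009219389812798082
```

View pics/s1.png

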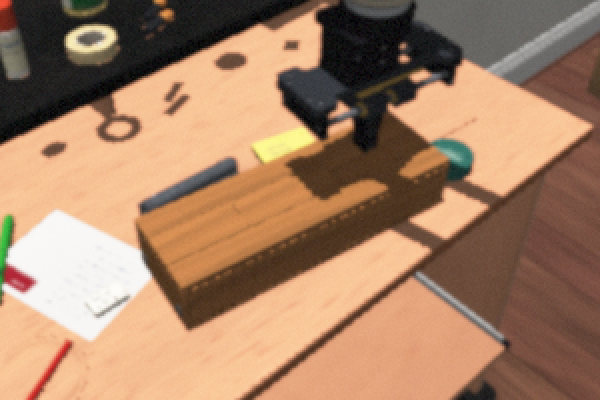

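The picture shows the closed fingertips at crop (366,148), just above the plain -y end of the top, with everything else clear. I'll go down slowly until they touch.

```bash
python3 -m handwheel '[[[0,0,0,0,0,0.2,-1],[0,0,0,0,0,0.15,-1],[0,0,0,0,0,0.05,-1],[0,0,0,0,0,0,-1],[0,0,0,0,0,0,-1]]]' | grep -E 'pos|ft'
for i in 1 ; do python3 -m handwheel '[[[0,0,0,0,0,0.04,-1],[0,0,0,0,0,0,-1],[0,0,0,0,0,0,-1]]]' | grep -E 'pos|ft'; done; python3 -c "from h import *;rep()"
```

```text
position: [0.483, 0.1534, 0.2548]
ft_force: [0.7, 0.3, 0.4]
position: [0.483, 0.1534, 0.2535]
ft_force: [-0.6, 0.5, -0.1]
t 5.15 tip box x,y mm 0.017972626116270818 -88.20959502975535 z 71.53683054964294 F [-0.6395  0.4956 -0.1021] toolx [ 0.9886 -0.1503  0.    ] toolz [ 0.  0. -1.] w 0.0002845527051706173
```

```bash
python3 -m handwheel '[[[0,0,0,0,0,0.03,-1],[0,0,0,0,0,0,-1],[0,0,0,0,0,0,-1]]]' | grep -E 'pos|ft'; python3 -m handwheel '[[[0,0,0,0,0,0.01,-1],[0,0,0,0,0,0,-1],[0,0,0,0,0,0,-1]]]' | grep -E 'pos|ft';python3 -c "from h import *;rep()"
```

```text
position: [0.483, 0.1534, 0.2526]
ft_force: [-0.5, -0.5, -1.3]
position: [0.483, 0.1534, 0.2526]
ft_force: [-2.4, -0.3, 4.4]
t 5.9 tip box x,y mm 0.034304665061102975 -88.2012113000571 z 70.59572916582782 F [-2.3502 -0.3022  4.3751] toolx [ 0.9886 -0.1502 -0.    ] toolz [-0. -0. -1.] w 0.00050093860244156
```

Light contact (about 4 N) at tip height 70.6 mm. Now I'll slide along the top towards +y.

```bash
python3 -m handwheel '[[[0,0,0,0,-0.1,-0.003,-1],[0,0,0,0,-0.1,0,-1],[0,0,0,0,-0.1,0,-1],[0,0,0,0,-0.1,0,-1]]]' | grep -E 'pos|ft'; python3 -m handwheel '[[[0,0,0,0,-0.1,0,-1],[0,0,0,0,-0.1,0,-1],[0,0,0,0,-0.1,0,-1],[0,0,0,0,-0.1,0,-1]]]' | grep -E 'pos|ft';python3 -c "from h import *;rep()"
```

```text
position: [0.485, 0.1654, 0.2526]
ft_force: [-1.1, -3.5, 5.2]
position: [0.4866, 0.1773, 0.2524]
ft_force: [-0.1, -1.7, 2.5]
t 6.9 tip box x,y mm 0.014038286095605312 -63.973045946398344 z 70.39971224865688 F [-0.1104 -1.6732  2.5296] toolx [ 0.9886 -0.1504 -0.    ] toolz [-0.      0.0001 -1.    ] w 0.00043717038171013406
```

```bash
for k in 1; do python3 -m handwheel '[[[0,0,0,0,-0.1,0.003,-1],[0,0,0,0,-0.1,0,-1],[0,0,0,0,-0.1,0,-1],[0,0,0,0,-0.1,0,-1]]]' | grep -E 'pos|ft'; python3 -m handwheel '[[[0,0,0,0,-0.1,0,-1],[0,0,0,0,-0.1,0,-1],[0,0,0,0,-0.1,0,-1]]]' | grep -E 'pos|ft'; done;python3 -c "from h import *;rep()"
```

```text
position: [0.4884, 0.1892, 0.2523]
ft_force: [-0.5, -2.2, 3.3]
position: [0.4897, 0.1981, 0.2523]
ft_force: [-0.5, -2.4, 3.2]
t 7.775 tip box x,y mm -0.07131966680305957 -42.98627739941099 z 70.25308709340783 F [-0.4556 -2.3705  3.1873] toolx [ 0.9886 -0.1503 -0.0002] toolz [-0.0002  0.0001 -1.    ] w 0.0007901704756984082
```

Still on the plain rim at y ≈ -43, with steady friction. I'll continue in small steps to where the finger should drop in.

```bash
python3 -m handwheel '[[[0,0,0,0,-0.1,0,-1],[0,0,0,0,-0.1,0,-1],[0,0,0,0,0,0,-1]]]' | grep -E 'pos|ft'; python3 -m handwheel '[[[0,0,0,0,-0.1,0,-1],[0,0,0,0,-0.1,0,-1],[0,0,0,0,0,0,-1]]]' | grep -E 'pos|ft';python3 -m handwheel '[[[0,0,0,0,-0.1,0,-1],[0,0,0,0,-0.1,0,-1],[0,0,0,0,0,0,-1],[0,0,0,0,0,0,-1]]]' | grep -E 'pos|ft';python3 -c "from h import *;rep()"
```

```text
position: [0.4906, 0.2042, 0.2521]
ft_force: [0.2, 1.1, 0.9]
position: [0.4915, 0.21, 0.2522]
ft_force: [-1.0, -0.3, 0.3]
position: [0.4925, 0.2157, 0.2523]
ft_force: [0.5, -0.2, -0.5]
t 9.025 tip box x,y mm 0.035954465985502115 -25.2059715742196 z 70.34760253656269 F [ 0.5022 -0.1556 -0.4993] toolx [ 0.9887 -0.1502  0.    ] toolz [ 0.     -0.0001 -1.    ] w 0.0006341428367745617
```

The force vanished past y ≈ -37, so the finger is over the opening. I'll lower it to feel the plate 3 mm down.

```bash
python3 -m handwheel '[[[0,0,0,0,0,0.05,-1],[0,0,0,0,0,0.03,-1],[0,0,0,0,0,0,-1],[0,0,0,0,0,0,-1]]]' | grep -E 'pos|ft'; python3 -m handwheel '[[[0,0,0,0,0,0.03,-1],[0,0,0,0,0,0,-1],[0,0,0,0,0,0,-1]]]' | grep -E 'pos|ft';python3 -c "from h import *;rep()"
```

```text
position: [0.4925, 0.2156, 0.2499]
ft_force: [-0.4, -0.4, -0.5]
position: [0.4925, 0.2157, 0.2493]
ft_force: [-1.3, 0.7, 2.0]
t 9.9 tip box x,y mm 0.18328491172588088 -25.181043676976948 z 67.26973193860336 F [-1.3041  0.7217  2.0467] toolx [ 0.9886 -0.1503  0.0003] toolz [ 0.0003  0.0001 -1.    ] w 0.0006168723670020682
```

The finger touches the plate at 67.3 mm, 3 mm down. Now I'll press it in.

```bash
python3 -m handwheel '[[[0,0,0,0,0,0.06,-1],[0,0,0,0,0,0.06,-1],[0,0,0,0,0,0.03,-1],[0,0,0,0,0,0,-1],[0,0,0,0,0,0,-1]]]' | grep -E 'pos|ft'; python3 -m handwheel '[[[0,0,0,0,0,0.03,-1],[0,0,0,0,0,0,-1],[0,0,0,0,0,0,-1]]]' | grep -E 'pos|ft';python3 -m handwheel '[[[0,0,0,0,0,0.015,-1],[0,0,0,0,0,0,-1],[0,0,0,0,0,0,-1]]]' | grep -E 'pos|ft';python3 -c "from h import *;rep()"
```

```text
position: [0.4926, 0.2157, 0.2446]
ft_force: [-0.5, 0.2, 2.7]
position: [0.4926, 0.2157, 0.2437]
ft_force: [1.0, -0.6, 3.9]
position: [0.4926, 0.2157, 0.2435]
ft_force: [-0.4, -0.1, 6.3]
t 11.275 tip box x,y mm 0.25001171851524895 -25.15516843279311 z 61.549217943336785 F [-0.3623 -0.0989  6.2917] toolx [ 0.9886 -0.1503  0.0004] toolz [ 0.0004  0.     -1.    ] w 0.0007238522758091575
```

The plate is at its bottom stop (6.3 N). I'll let go, lift clear and check.

```bash
python3 -m handwheel '[[[0,0,0,0,0,0,-1],[0,0,0,0,0,-0.1,-1],[0,0,0,0,0,-0.2,-1],[0,0,0,0,0,-0.4,-1],[0,0,0,0,0,-1,-1],[0,0,0,0,0,-1,-1],[0,0,0,0,0,-1,-1],[0,0,0,0,0,-1,-1],[0,0,0,0,0,0,-1],[0,0,0,0,0,0,-1]]]' | grep -E 'pos|ft'
python3 - <<'E'
from h import *
rep();a=arm.capture("scene")[120:320,180:480,::-1].repeat(2,0).repeat(2,1);cv2.imwrite("pics/s2.png",a)
E
```

```text
position: [0.492, 0.2156, 0.3834]
ft_force: [-0.0, -0.1, -0.2]
t 12.525 tip box x,y mm -0.6005718822958532 -25.45396385037227 z 201.448747723802 F [-0.0414 -0.1253 -0.1744] toolx [ 0.9886 -0.1503 -0.0012] toolz [-0.0013 -0.0003 -1.    ] w 0.0004721719706142758
```

View pics/s2.png

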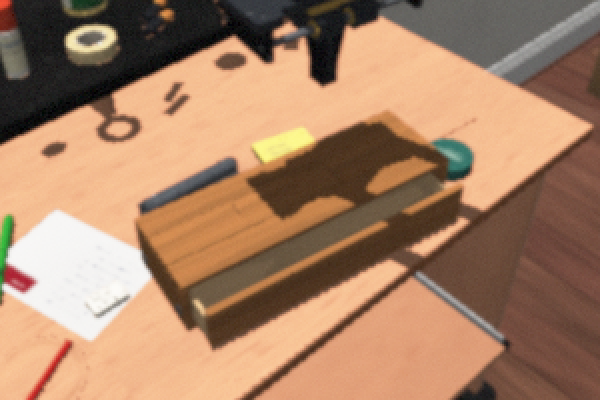

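The picture shows the drawer sprung out along the front, from crop (200,300) to (455,190). The finger is clear above the box, and the notes, stapler, eraser and tin have not moved.

```bash
python3 -c "from workcell import arm;print(arm.hand_in())"
```

```text
the job is handed in; nothing more can be done
None
```

The job is done and handed in: I felt along the top from the plain -y end, found the plate at about y = -25 mm and pressed it fully in with about 6 N; the drawer sprang out, the finger is clear, and the items around the box look unmoved.

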